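# Set the datum of a bench length gauge

## Task

Set the datum of the bench length gauge: slide its carriage along the rail until the sprung contact has pushed the setting rod home against the fixed anvil and is itself pressed in about half-way, then let go of the carriage and leave it there. After that take the slender reset pin from the tool block, reach it through the collared hole in the readout and press the recessed key well down; the program finishes while the gripper still holds the pin with the key pressed. Do not press the key in the plain hole, leave the punch in its block and do not push the other things on the bench about.

Things in the scene. Friction and masses are not known exactly. Their poses are not given: they have to be found in the camera images.
- gauge: fixed bench length gauge, grey base 112 x 350 x 20 mm; origin centre of its underside, y along the 350 mm (measuring axis, towards the fixed anvil), z up. Along y (mm): readout housing -172 to -100 (full width, top 60 above the bench), carriage on a rail, vee rests with the setting rod, anvil block 143 to 171 (top 81). Measuring axis at x 0, 52 above the bench
- carriage (a joint): travel of the carriage towards the fixed anvil (the gauge's +y), m, 0 to 0.085; starts far open. It is an aluminium slide 52 x 44 mm, top 64 mm above the bench; friction (about 7 N) holds it where it is left
- thumb_block (a point): middle of the part of the black upright thumb block on the carriage that is gripped, 90 mm above the bench: the block is 30 mm (gauge x) by 14 mm (gauge y), its faces square to the gauge's axes, from 64 to 108 mm above the bench
- plunger (a joint): how far the sprung contact is pressed back into the carriage, m: 0 free, 0.012 at its stop; half-way is 0.006. Its spring gives about 1 N at 0, rising 0.35 N per mm to 5 N. Steel spindle with a 14 mm round head, in front of the carriage on the measuring axis
- contact_face (a point): centre of the flat face of the sprung contact, which meets the near end of the setting rod
- anvil_face (a point): centre of the flat face of the fixed anvil (16 mm round), which the far end of the setting rod must touch
- rod_center (a point): centre of the setting rod: a loose steel rod 14 mm in diameter and 76 mm long with a black sleeve (20 mm) round its middle, lying along the measuring axis in two vee rests a few mm short of the fixed anvil; it slides easily in the vees
- collar_hole (a point): mouth of the hole with the raised steel collar (22 mm across) in the readout's top, 63 mm above the bench: 12 mm wide inside, vertical. The key to be pressed, 10 mm round, lies 21 mm below the mouth
- set_key (a joint): how far the key below the collared hole is pressed down, m: 0 free, 0.007 at its stop; spring 2 N at 0 to 5.5 N at the stop; it springs back when let go
- plain_hole (a point): mouth of the hole without a collar, 36 mm from the collared one and farther from the carriage, also 12 mm wide; its key is not to be pressed
- plain_key (a joint): how far the key below the plain hole is pressed down, m (0 to 0.007)
- tool_block: pale wooden block 130 x 46 x 62 mm, fixed; origin at the centre of its underside, x along the 130 mm. Two 16 mm holes in its top, at x -34 and +34 mm, hold the reset pin and the punch, which may be either way round
- pin_grip (a point): middle of the grip of the reset pin, a loose upright pin 120 mm long: round aluminium grip 12 mm in diameter from 31 mm below to 32 mm above this point; below it a collar 20 mm across and 4 mm high that rests on the block's top, an 8 mm long plug 14 mm across, then the slender steel tip, 6 mm in diameter and 45 mm long
- pin_tip (a point): lower end of the reset pin's tip, 88 mm below the middle of its grip; z points up along the pin to the grip
- punch: the other tool in the block: a dark centre punch, shorter and thicker (grip 17 mm, shank 14 mm, too thick for the hole); origin at its point. Stays in the block
- driver: screwdriver lying in front of the gauge, 183 mm; origin at its underside. A bystander
- marker: felt marker lying in front of the gauge, 130 mm; origin at its underside. A bystander
- filter_a: white filter disc, 48 mm across, 46 high; origin at its underside. A bystander
- filter_b: second white filter disc, 48 mm across, 46 high; origin at its underside. A bystander
- tape: small roll of dark tape, 53 mm across, 19 high; origin at its underside. A bystander

How it is judged:
On the way:
1. the carriage is closed on the setting rod: rod against the fixed anvil, sprung contact pressed in 2 to 10 mm, fingers off the carriage (value of joint plunger between 0.002 and 0.01 m and contact force between plunger and setting_rod above 1 N and contact force between setting_rod and anvil above 0.3 N and contact force between the fingers and carriage below 0.5 N), for 0.3 s.
At the end, for the whole second after the job is handed in: Sprung contact still 2 to 10 mm in, rod on the fixed anvil, no finger on the carriage; the pin, held in the fingers, upright within 0.3 rad and still, keeps the key in the collared hole down over 4.5 mm of 7 with over 1.5 N; the key in the plain hole is up (all of step 1 and value of joint set_key above 0.0045 m and contact force between reset_pin and set_key above 1.5 N and contact force between the fingers and reset_pin above 2 N and z of pin_tip in the frame of collar_hole below -0.018 m and horizontal distance between pin_tip and collar_hole below 0.007 m and angle between pin_tip's own z axis and vertical below 0.3 rad and linear speed of reset_pin below 0.05 m/s and contact force between reset_pin and tool_block below 0.3 N and value of joint plain_key below 0.0015 m); the arm keeps its last pose, push and grip.
It fails at once if the key is pressed (over 2 mm) while the sprung contact is not yet bearing on the rod (under 1 mm), so that a wrong datum is stored (value of joint set_key above 0.002 m and value of joint plunger below 0.001 m).
It fails at once if the key in the plain hole is pressed more than 3 mm (value of joint plain_key above 0.003 m).
It fails at once if the punch is moved more than 25 mm or another loose thing on the bench more than 30 mm (distance of punch from where it was at the start of the episode above 0.025 m or distance of any of driver, marker, filter_a, filter_b, tape from where it was at the start of the episode above 0.03 m).
It also fails if it takes over 54 s, if anything falls off the work surface, if the arm or the gripper's body presses on something with over 40 N, if the wrist force passes 120 N, or if a joint passes its speed limit or range.

## Robot

A 6-joint arm with a two-finger parallel gripper is mounted at the origin on a cart in front of the work surface, level with it; the furniture and walls round the work are solid. World frame = base frame: x ahead of the robot, y to its left, z up, the work surface at z = 0. Lengths are in m, angles in rad, forces in N, time in s.
With the tool pointing down it reaches from about 0.4 to 0.825 m from the base axis. Payload 7 kg.
Tool frame: the origin (TCP) lies at the very end of the fingers, on their centre line; the grasp point (between the pads) lies 19 mm behind it; x points along the fingers, y is the direction in which the jaws open and shut, and the axes are right-handed (so a half turn about x gives the same grasp; the last joint's range is limited). The gripper opens to 88 mm and grips with 3 to 60 N. Pads are 19 mm wide; open, the fingers measure 130 mm over their backs; the gripper's body (78 mm by 193 mm) begins 47 mm behind the grasp point.
Start: joints at [-1.042, 0.359, 0.012, 0, -1.224, -0.288], TCP at [0.161, -0.656, 0.227] pointing down, gripper open.
Joint ranges: [-3.07, 3.07], [-1.43, 2.12], [-1.02, 1.25], [-3.03, 1.67], [-3.05, -0], [-3.03, 3.03]. Speed limits (rad/s): [2.39, 2.39, 3.01, 3.14, 3.14, 3.14].

## Interface

Orientations are given as [roll, pitch, yaw] about the fixed x, y, z axes, in that order (R = Rz(yaw) Ry(pitch) Rx(roll)).
In Python, from station import arm gives the robot as it stands.
- The arm moves only by the shell command python3 -m inch 'ROWS' [OPENING] [FORCE]. ROWS is text: rows parted by semicolons, each of 6 numbers parted by spaces: the shift along the world's x, y, z in units of 30 mm (1.0 is 30 mm), then the turn, a rotation vector about the world's x, y, z in units of 5 degrees (1.0 is 5 degrees). In form: dx dy dz wx wy wz; .... A call has 1 to 12 rows; each row shifts and turns the commanded pose from where the row before left it; what a row does not reach is not made up. A row lasts 1/8 s, in which the tool goes at most 62.5 mm and 10.7 degrees, less where a joint would pass 70% of its speed; a pose out of reach is approached as far as the arm can. A call is refused whole if a number of a shift passes 1 or a number of a turn 1, either way. A call with a gripper value outside its range is refused whole. OPENING is the opening, from 0 (shut) to 1 (fully open), set as the call begins (- or left out, the last holds). The fingers move at their own pace and stop on an object; FORCE is the grip in N (left out, the last holds). Time passes only in rows, so rows that do not move let the fingers close. It gives the time, the measured TCP pose, the force and the opening at its end, in the units of the state.
- arm.get_state(): the state, without advancing time (a new reading comes with each control period).
- arm.grab_frame(name): name is "scene" or "top" or "wrist"; returns a dict with "frame" (480x640x3 uint8, red, green, blue), "range_z" (480x640 float32, m along the optical axis (not along the pixel's ray), 0 where there is no reading), "mtx" (3x3 intrinsics, pixels), "pose" (4x4, takes a point from camera to world coordinates). Camera axes: x right, y up, looking along -z (the intrinsics and any distortion apply to the point x, -y, -z); pixel columns grow to the right and rows downward; lengths in m; the calibration is good to about 2 mm. A picture is of the moment at which its call begins.
- arm.job_done(): hands the job in, once; it reports no verdict.
Trained networks look in a picture, given as the dict that the camera call returned (one of the last four; its "shot" number tells which), for a name from the list of things; names that differ only in an ending like _2 or _b are one class to them, and where a whole thing is asked for, a point or a joint stands for the part that bears it (a point fixed in the world has none). Each returns a list of dicts, best first, with "confidence" (0 to 1); they miss things now and then, are a little off and sometimes report something else, mostly with a low value. They report only what shows in the picture. A call takes as long as a camera call.
- arm.search_frame(picture, target): "extent" ([centre column, centre row, width, height] as shares, 0 to 1, of the picture: columns of its width, rows of its height, round what is visible of it).
- arm.masks_of(picture, target): "mask" (480x640 bool, what is visible of it) and "extent" ([centre column, centre row, width, height] as shares, 0 to 1, of the picture: columns of its width, rows of its height, round what is visible of it).
- arm.place_of(picture, target): "position" ([column, row] as shares, 0 to 1, of the picture: columns of its width, rows of its height: a listed point, or the origin of a listed thing).
The state is a dict: "t": time; "q": joint angles; "qd": joint speeds; "joint_efforts": joint torques, N m; "eef_pos": TCP position; "ee_rot": TCP orientation; "force": force on the tool from outside, world axes, zero at the start; "moment": the same for the moment, N m; "width": finger opening in m.
Only numpy, scipy, OpenCV 4.12 (cv2) and the standard library are available. Lean on these libraries where they do the work, as an engineer would, in place of code of your own. Each camera call takes 0.05 s, during which the arm holds its last target. There are 200 camera calls.

## Working session

There is one attempt and no reset: what is moved stays moved. The work goes in short steps, Python scripts to look and compute and a shell command to move; the robot and the scene stay as the last step left them, time stands still between calls to the robot, and variables do not carry over. Pictures are saved under pics/ and viewed, about 8 in all and at most 12, crops included, and the job is handed in when it is done.

```bash
mkdir -p pics; ls
cat > h.py <<'E'
import numpy as np, cv2
from station import arm
def world(f,u,v,z=None,plane=None):
    K=f["mtx"];P=f["pose"]
    d=np.array([(u-K[0,2])/K[0,0],-(v-K[1,2])/K[1,1],-1.0])
    if plane is None: 
        p=d*z; return P[:3,:3]@p+P[:3,3]
    w=P[:3,:3]@d; o=P[:3,3]
    return o+w*(plane-o[2])/w[2]
def save(f,n): cv2.imwrite(f"pics/{n}.png",f["frame"][:,:,::-1])
def cloud(f):
    v,u=np.mgrid[0:480,0:640]; z=f["range_z"]; K=f["mtx"];P=f["pose"]
    p=np.stack([(u-K[0,2])/K[0,0]*z,-(v-K[1,2])/K[1,1]*z,-z],-1)
    return p@P[:3,:3].T+P[:3,3]
def pts(f,names):
    for n,h in names:
        for r in arm.place_of(f,n)[:2]:
            u,v=r["position"][0]*640,r["position"][1]*480
            print(n,round(r["confidence"],2),(round(u),round(v)),world(f,u,v,plane=h).round(4))
E
python3 - <<'E'
from h import *
s=arm.get_state(); print(s)
N=[("gauge",0.),("thumb_block",.09),("contact_face",.052),("anvil_face",.052),("rod_center",.052),("collar_hole",.063),("plain_hole",.06),("tool_block",0),("pin_grip",.097),("pin_tip",.01),("punch",.02),("driver",0),("marker",0),("filter_a",0),("tape",0)]
for c in ["scene","top"]:
    f=arm.grab_frame(c); save(f,c+"0"); print(c,f["pose"].round(3).tolist(),f["mtx"][0,0]); pts(f,N)
E
```

```text
pics
{'t': 0.0, 'q': array([-1.04184803e+00,  3.59369452e-01,  1.10660011e-02, -4.23109463e-04,
       -1.22408738e+00, -2.88119260e-01]), 'qd': array([ 0.00044588, -0.00034634, -0.00075291, -0.00011998, -0.0002942 ,
       -0.00095144]), 'joint_efforts': array([ 4.61365380e-04, -5.82717669e+01,  2.93075502e+01,  6.99775457e+00,
        7.14180715e-03, -1.42519734e-04]), 'eef_pos': array([ 0.16088549, -0.65503636,  0.22562392]), 'ee_rot': array([1.61448638, 1.56915294, 1.85517133]), 'force': array([-0.23437688, -0.03489264,  0.61657428]), 'moment': array([0.00651754, 0.06248843, 0.01252198]), 'width': 0.08750032919909045}
scene [[0.267, 0.497, -0.825, -0.577], [-0.963, 0.156, -0.218, -0.282], [0.02, 0.854, 0.521, 0.753], [0.0, 0.0, 0.0, 1.0]] 602.4812429115652
gauge 0.84 (342, 254) [ 0.5543 -0.0064  0.    ]
gauge 0.25 (371, 311) [ 0.3691 -0.1147  0.    ]
thumb_block 0.78 (366, 221) [ 0.5674 -0.0542  0.09  ]
thumb_block 0.39 (193, 240) [0.3811 0.2736 0.09  ]
rod_center 0.64 (299, 227) [0.5598 0.0989 0.052 ]
collar_hole 0.57 (395, 245) [ 0.5308 -0.1284  0.063 ]
plain_hole 0.78 (408, 24
[... 649 characters left out ...]
68
gauge 0.76 (312, 246) [ 0.5597 -0.0067  0.    ]
thumb_block 0.42 (327, 220) [ 0.5697 -0.0493  0.09  ]
contact_face 0.57 (312, 235) [ 0.5548 -0.0057  0.052 ]
anvil_face 0.64 (263, 248) [0.5426 0.1308 0.052 ]
rod_center 0.74 (277, 240) [0.56   0.0886 0.052 ]
collar_hole 0.2 (180, 252) [0.5668 0.3443 0.063 ]
plain_hole 0.57 (276, 240) [0.554  0.0925 0.06  ]
tool_block 0.59 (182, 285) [0.5056 0.355  0.    ]
pin_grip 0.66 (178, 254) [0.5344 0.3438 0.097 ]
punch 0.6 (185, 293) [0.4642 0.3449 0.02  ]
punch 0.21 (274, 311) [0.3648 0.1293 0.02  ]
driver 0.94 (273, 310) [0.3779 0.1311 0.    ]
marker 0.4 (310, 246) [ 5.605e-01 -1.000e-04  0.000e+00]
filter_a 0.64 (439, 225) [ 0.5566 -0.3756  0.    ]
```

Run:
```python
import cv2
a=cv2.imread("pics/scene0.png")[170:340,130:540]; a=cv2.resize(a,None,fx=1.9,fy=1.75,interpolation=cv2.INTER_CUBIC)
b=cv2.imread("pics/top0.png")[170:340,130:480]; b=cv2.resize(b,(a.shape[1],300),interpolation=cv2.INTER_CUBIC)
cv2.imwrite("pics/both.png",cv2.vconcat([a,b]))
from h import *
f=arm.grab_frame("top")
P=cloud(f);m=(f["range_z"]>0)
# gauge: points in mid height band near region
for lo,hi in [(.012,.03),(.05,.07),(.075,.088),(.095,.115)]:
    s=m&(P[...,2]>lo)&(P[...,2]<hi)&(P[...,0]>.42)&(P[...,0]<.7)&(abs(P[...,1])<.25)
    q=P[s]; print(lo,len(q), q.min(0).round(3) if len(q) else 0,q.max(0).round(3) if len(q) else 0)
    if len(q)>20: print(cv2.minAreaRect(q[:,:2].astype("f")*1000))
```

```text
0.012 2098 [ 0.484 -0.037  0.012] [0.7  0.25 0.03]
((597.0283203125, 102.00614166259766), (216.60989379882812, 279.57037353515625), 5.073654651641846)
0.05 688 [ 0.517 -0.049  0.05 ] [0.7  0.25 0.07]
((620.6043090820312, 98.81775665283203), (190.65240478515625, 283.7684326171875), 7.3652663230896)
0.075 332 [ 0.519 -0.048  0.075] [0.7   0.186 0.088]
((621.9252319335938, 67.90229797363281), (184.01576232910156, 215.62286376953125), 7.471705913543701)
0.095 464 [ 0.552 -0.06   0.095] [0.7   0.213 0.115]
((676.070068359375, 53.17344665527344), (302.19818115234375, 115.75276184082031), 60.55278396606445)
```

View pics/both.png

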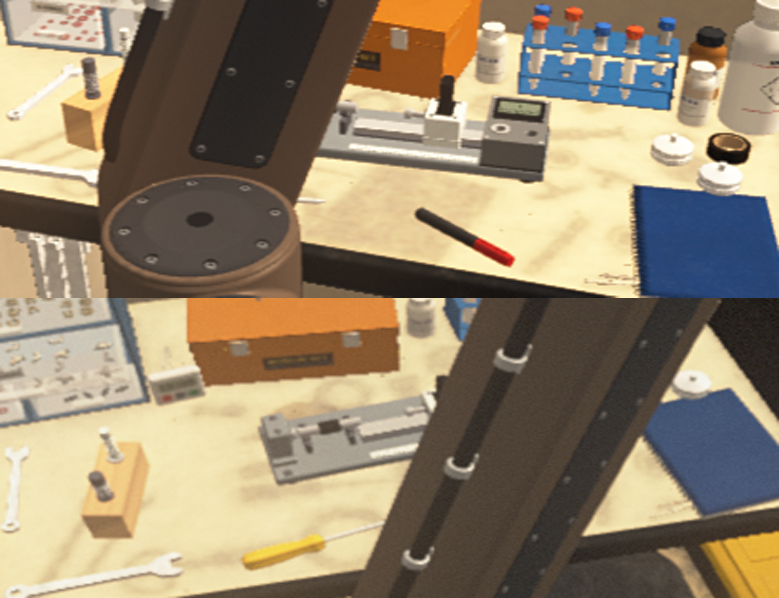

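The readout is at the right (−y), the anvil at the left, and the arm covers the middle. The block is at the left, with the dark punch nearer the robot and the silver pin farther away. I'll move over the gauge and look with the wrist camera.

```bash
python3 -m inch '0 0 1 0 0 0; 0.5 1 1 0 0 0; 0.6 1 0 0 0 0; 0.6 1 0 0 0 0; 0.6 1 0 0 0 0; 0.6 1 0 0 0 0; 0.6 1 0 0 0 0; 0.6 1 0 0 0 0; 0.6 1 0 0 0 0; 0.6 1 0 0 0 0; 0.6 1 0 0 0 0; 0.6 1 0 0 0 0' 1 10; python3 -m inch '0.6 1 0 0 0 0; 0.6 1 0 0 0 0; 0.6 1 0 0 0 0; 0.6 1 0 0 0 0; 0.6 1 0 0 0 0; 0.5 1 0 0 0 0; 0.5 1 0 0 0 0;0 0 0 0 0 0;0 0 0 0 0 0'
python3 - <<'E'
from h import *
from scipy.spatial.transform import Rotation as R
s=arm.get_state(); print(s["t"],s["q"].round(2),R.from_euler("xyz",s["ee_rot"]).as_matrix().round(3).tolist())
f=arm.grab_frame("wrist"); save(f,"w1"); print(f["pose"].round(3).tolist())
N=[("gauge",0.),("thumb_block",.09),("contact_face",.052),("anvil_face",.052),("rod_center",.052),("collar_hole",.063),("plain_hole",.06)]
pts(f,N)
E
```

```text
t: 3.15
eef_pos: [0.3564, -0.3245, 0.2868]
ee_rot: [-0.559, 1.57, -0.319]
force: [0.5, -0.9, -0.3]
width: 0.0877
t: 4.28
eef_pos: [0.4758, -0.1155, 0.2866]
ee_rot: [-2.411, 1.571, -2.17]
force: [-0.1, 0.2, -0.1]
width: 0.0876
4.275 [ 0.16  0.01 -0.29  0.   -1.27 -1.49] [[-0.0, -0.239, 0.971], [-0.0, 0.971, 0.239], [-1.0, -0.0, -0.0]]
[[-0.238, -0.93, -0.281, 0.4], [0.971, -0.228, -0.069, -0.135], [0.0, -0.289, 0.957, 0.445], [0.0, 0.0, 0.0, 1.0]]
gauge 0.75 (400, 292) [ 0.5616 -0.0068  0.    ]
thumb_block 0.69 (365, 322) [ 0.5648 -0.0556  0.09  ]
contact_face 0.55 (410, 312) [ 0.5603 -0.006   0.052 ]
collar_hole 0.87 (299, 271) [ 0.5409 -0.1244  0.063 ]
collar_hole 0.48 (50, 293) [ 0.6195 -0.3525  0.063 ]
plain_hole 0.87 (260, 265) [ 0.5446 -0.1622  0.06  ]
```

View pics/w1.png

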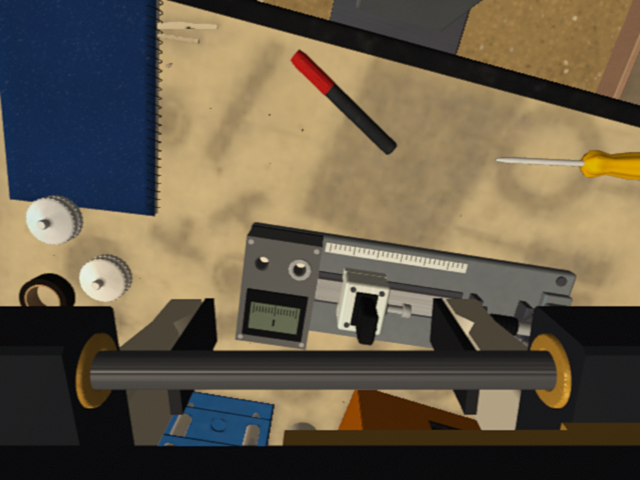

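The wrist view shows the collared hole at (299,271), the plain hole at (261,264), and the thumb block near (365,320). I'll work out the gauge axis from the depth cloud.

Run:
```python
from h import *
f=arm.grab_frame("wrist");P=cloud(f);z=f["range_z"]
pr=lambda n,p:print(n,p.round(4))
for a in [(253,223),(576,270),(320,236)]: pr(a,world(f,*a,plane=.02))
a=world(f,300,230,plane=.02)
g=cv2.cvtColor(f["frame"],cv2.COLOR_RGB2GRAY)
# base front edge by depth: points of height .014-.026
s=(z>0)&(P[...,0]>.42)&(P[...,0]<.66)&(abs(P[...,1])<.25)
for lo,hi in [(.016,.024),(.056,.068),(.100,.115)]:
    q=P[s&(P[...,2]>lo)&(P[...,2]<hi)]; print(lo,len(q),np.percentile(q,[1,50,99],axis=0).round(4).tolist())
# front edge fit
q=P[s&(P[...,2]>.014)&(P[...,2]<.026)]
ys=np.arange(-.08,.15,.01);e=[]
for y in ys:
    k=q[abs(q[:,1]-y)<.005]
    e.append(np.percentile(k[:,0],1) if len(k)>10 else np.nan)
e=np.array(e);o=~np.isnan(e);c=np.polyfit(ys[o],e[o],1);print("edge",c,np.degrees(np.arctan(-c[0])),(e-np.polyval(c,ys)).round(4))
q=P[s&(P[...,2]>.104)&(P[...,2]<.113)&(P[...,1]<0)&(P[...,1]>-.1)];print(len(q),q.mean(0),cv2.minAreaRect(q[:,:2].astype("f")*1000))
q=P[s&(P[...,2]>.056)&(P[...,2]<.064)&(P[...,1]<-.09)];print(len(q),q.mean(0),cv2.minAreaRect(q[:,:2].astype("f")*1000))
q=P[s&(P[...,2]>.061)&(P[...,2]<.067)&(P[...,1]>-.09)&(P[...,1]<0)];print(len(q),q.mean(0),cv2.minAreaRect(q[:,:2].astype("f")*1000))
```

```text
(253, 223) [ 0.5167 -0.1808  0.02  ]
(576, 270) [0.486  0.1606 0.02  ]
(320, 236) [ 0.5139 -0.111   0.02  ]
0.016 12288 [[0.4938, -0.1356, 0.0167], [0.5266, 0.0138, 0.0201], [0.6161, 0.1591, 0.0235]]
0.056 9604 [[0.5157, -0.176, 0.0568], [0.562, -0.1305, 0.061], [0.6241, 0.1043, 0.0671]]
0.1 561 [[0.5483, -0.0622, 0.1006], [0.5612, -0.0554, 0.1074], [0.5769, -0.0468, 0.1094]]
edge [-0.0822825   0.50297843] 4.703843496497522 [ 0.0001 -0.     -0.0002 -0.     -0.0002  0.0001 -0.0001  0.0001  0.0001
  0.0002  0.0003  0.0001 -0.     -0.0001 -0.0003  0.     -0.0001  0.
  0.0001 -0.     -0.     -0.0001 -0.    ]
492 [ 0.56209709 -0.05491363  0.10744724] ((563.0821533203125, -54.49141311645508), (30.311092376708984, 15.060294151306152), 6.038133144378662)
7531 [ 0.56817728 -0.13980436  0.06087369] ((570.5858764648438, -139.4651641845703), (111.0876235961914, 72.10030364990234), 4.675644874572754)
1291 [ 0.55802465 -0.05737412  0.06399414] ((563.2904052734375, -54.36393737792969), (52.03682327270508, 43.97609329223633), 4.792947292327881)
```

```bash
python3 -m inch '0.5 0.34 -0.6 0 0 -0.6; 0.5 0.34 -0.9 0 0 -0.6; 0.5 0.34 -0.9 0 0 -0.62; 0.5 0.34 -0.9 0 0 0; 0.5 0.34 -0.9 0 0 0; 0.41 0.34 -1 0 0 0; 0 0 0 0 0 0; 0 0 0 0 0 0' 0.5 10
python3 - <<'E'
from h import *
from scipy.spatial.transform import Rotation as R
s=arm.get_state(); print(s["eef_pos"].round(4),R.from_euler("xyz",s["ee_rot"]).as_matrix()[:,1].round(3))
for c in ["wrist","scene","top"]:
    f=arm.grab_frame(c); save(f,c+"2"); print(c)
    pts(f,[("thumb_block",.09),("contact_face",.052),("anvil_face",.052),("rod_center",.052),("collar_hole",.063)])
a=[cv2.imread("pics/wrist2.png")]
b=cv2.resize(cv2.imread("pics/scene2.png")[170:290,260:460],(400,240),interpolation=3)
c=cv2.resize(cv2.imread("pics/top2.png")[190:310,220:420],(400,240),interpolation=3)
cv2.imwrite("pics/m2.png",cv2.hconcat([cv2.resize(a[0],(640,480))[:,160:560],cv2.vconcat([b,c])]))
E
```

```text
t: 5.72
eef_pos: [0.5634, -0.0545, 0.1313]
ee_rot: [-0.715, 1.57, -0.633]
force: [0.7, -0.4, 1.2]
width: 0.0442
[ 0.5634 -0.0545  0.1313] [-0.082  0.997 -0.   ]
wrist
thumb_block 0.57 (326, 283) [ 0.5644 -0.0541  0.09  ]
contact_face 0.59 (407, 258) [ 0.5601 -0.0066  0.052 ]
rod_center 0.78 (573, 255) [0.5501 0.0898 0.052 ]
collar_hole 0.62 (200, 210) [ 0.5386 -0.1244  0.063 ]
scene
thumb_block 0.85 (363, 220) [ 0.5716 -0.0481  0.09  ]
contact_face 0.38 (345, 234) [ 0.5597 -0.0098  0.052 ]
contact_face 0.24 (483, 264) [ 0.5305 -0.3185  0.052 ]
anvil_face 0.85 (286, 230) [0.5362 0.1225 0.052 ]
rod_center 0.54 (301, 229) [0.5513 0.091  0.052 ]
collar_hole 0.9 (393, 243) [ 0.5385 -0.1239  0.063 ]
top
contact_face 0.55 (312, 235) [ 0.5547 -0.0062  0.052 ]
rod_center 0.5 (327, 219) [ 0.6047 -0.0569  0.052 ]
collar_hole 0.69 (358, 232) [ 0.5305 -0.1259  0.063 ]
```

View pics/m2.png

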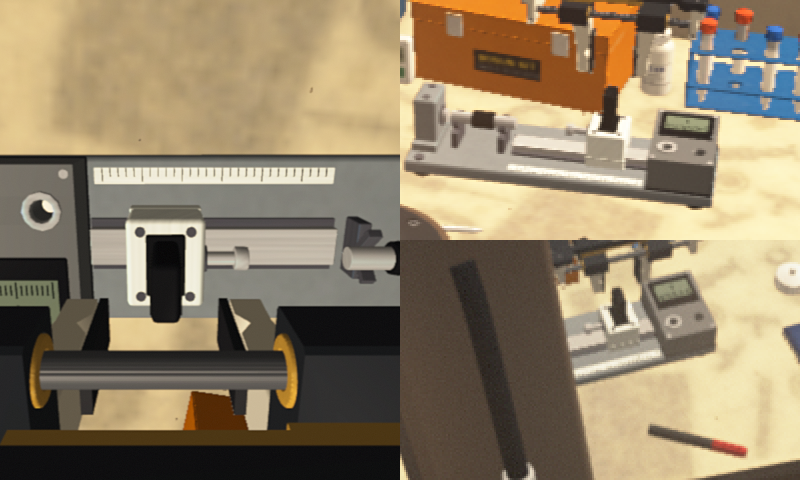

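The wrist view shows the contact face near (409,258) and the near end of the rod near (503,257), about 59 mm apart. I'll descend and grip the thumb block.

```bash
python3 -m inch '0 0 -0.5 0 0 0; 0 0 -0.7 0 0 0; 0 0 -0.5 0 0 0; 0 0 -0.25 0 0 0; 0 0 0 0 0 0; 0 0 0 0 0 0' ; python3 -m inch '0 0 0 0 0 0; 0 0 0 0 0 0; 0 0 0 0 0 0; 0 0 0 0 0 0; 0 0 0 0 0 0; 0 0 0 0 0 0' 0 25;  python3 -m inch '-0.01 0.15 0 0 0 0; -0.025 0.3 0 0 0 0; -0.025 0.3 0 0 0 0; -0.025 0.3 0 0 0 0; -0.025 0.3 0 0 0 0; -0.025 0.3 0 0 0 0; -0.02 0.2 0 0 0 0; 0 0 0 0 0 0; 0 0 0 0 0 0; 0 0 0 0 0 0'
python3 - <<'E'
from h import *
s=arm.get_state(); print(s["eef_pos"].round(4),s["force"].round(2))
f=arm.grab_frame("wrist"); save(f,"w3")
pts(f,[("thumb_block",.09),("contact_face",.052),("anvil_face",.052),("rod_center",.052)])
E
```

```text
t: 7.38
eef_pos: [0.5637, -0.0543, 0.0725]
ee_rot: [0.004, 1.57, 0.086]
force: [0.1, 0.2, 0.5]
width: 0.044
t: 8.12
eef_pos: [0.5633, -0.0541, 0.0722]
ee_rot: [0.754, 1.571, 0.836]
force: [-1.4, 3.2, 4.0]
width: 0.0141
t: 9.38
eef_pos: [0.5588, 0.0008, 0.0722]
ee_rot: [-1.095, 1.57, -1.013]
force: [1.7, -4.2, 3.6]
width: 0.0139
[0.5588 0.0008 0.0722] [ 1.71 -4.17  3.63]
thumb_block 0.72 (322, 342) [ 5.598e-01 -4.000e-04  9.000e-02]
contact_face 0.67 (426, 297) [0.5546 0.0463 0.052 ]
anvil_face 0.87 (612, 302) [0.5501 0.1309 0.052 ]
anvil_face 0.16 (428, 299) [0.5557 0.047  0.052 ]
rod_center 0.74 (522, 299) [0.5519 0.0895 0.052 ]
rod_center 0.41 (426, 298) [0.555  0.0463 0.052 ]
```

View pics/w3.png

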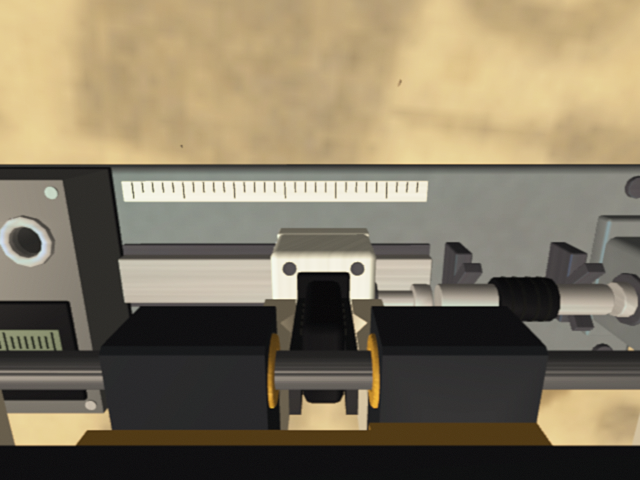

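The wrist view shows the contact head near (426,297), the rod sleeve at (525,299) and the anvil face near (612,302). About 8.6 mm of slack remains, plus 6 mm of compression.

```bash
python3 -m inch '-0.005 0.08 0 0 0 0; -0.007 0.08 0 0 0 0; -0.007 0.08 0 0 0 0; -0.007 0.08 0 0 0 0; 0 0 0 0 0 0; 0 0 0 0 0 0';python3 -m inch '-0.007 0.08 0 0 0 0; -0.007 0.08 0 0 0 0; 0 0 0 0 0 0; 0 0 0 0 0 0;0 0 0 0 0 0; 0 0 0 0 0 0'
python3 - <<'E'
from h import *
s=arm.get_state(); print(s["eef_pos"].round(4),s["force"].round(2))
f=arm.grab_frame("wrist"); save(f,"w4")
cv2.imwrite("pics/w4c.png",cv2.resize(f["frame"][220:340,260:640,::-1],None,fx=2.1,fy=2.1,interpolation=3))
pts(f,[("thumb_block",.09),("contact_face",.052),("anvil_face",.052),("rod_center",.052)])
E
```

```text
t: 10.38
eef_pos: [0.5579, 0.0102, 0.0722]
ee_rot: [-1.513, 1.57, -1.431]
force: [1.6, -6.7, 3.0]
width: 0.0141
t: 11.12
eef_pos: [0.5576, 0.0147, 0.0722]
ee_rot: [-1.512, 1.57, -1.43]
force: [1.3, -7.7, 2.6]
width: 0.014
[0.5576 0.0147 0.0722] [ 1.31 -7.73  2.58]
thumb_block 0.6 (320, 339) [0.5573 0.0127 0.09  ]
contact_face 0.94 (415, 298) [0.5545 0.0551 0.052 ]
anvil_face 0.95 (581, 298) [0.5481 0.1302 0.052 ]
rod_center 0.77 (501, 300) [0.552  0.0941 0.052 ]
```

View pics/w4c.png

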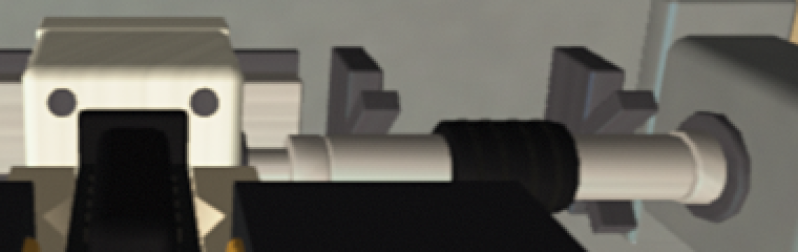

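The rod touches the anvil. The contact has shortened from about 47 to 40.4 mm ahead of the block, so about 6 mm pressed. Now I'll release and rise.

```bash
python3 -m inch '0 0 0 0 0 0; 0 0 0 0 0 0; 0 0 0 0 0 0; 0 0 0 0 0 0; 0 0 0.3 0 0 0; 0 0 0.8 0 0 0; 0 0 1 0 0 0;0 0 1 0 0 0; 0 0 0.5 0 0 0;0 0 0 0 0 0;0 0 0 0 0 0' 0.5 10
python3 - <<'E'
from h import *
s=arm.get_state(); print(s["eef_pos"].round(4),s["force"].round(2),s["q"].round(2))
f=arm.grab_frame("wrist"); save(f,"w5")
cv2.imwrite("pics/w5c.png",cv2.resize(f["frame"][120:340,100:500,::-1],None,fx=2,fy=2,interpolation=3))
P=cloud(f);z=f["range_z"];s=(z>0)&(P[...,0]>.5)&(P[...,0]<.62)&(P[...,2]>.104)&(P[...,2]<.113)
q=P[s];print(len(q),q.mean(0),cv2.minAreaRect(q[:,:2].astype("f")*1000))
pts(f,[("thumb_block",.09),("contact_face",.052),("anvil_face",.052),("rod_center",.052)])
f=arm.grab_frame("scene"); save(f,"s5")
pts(f,[("tool_block",.062),("pin_grip",.097),("pin_tip",.01),("punch",.02)])
f=arm.grab_frame("top")
pts(f,[("tool_block",.062),("pin_grip",.097),("pin_tip",.01),("punch",.02)])
E
```

```text
t: 12.75
eef_pos: [0.5567, 0.0155, 0.1789]
ee_rot: [-3.097, 1.569, -3.016]
force: [-0.4, -0.6, -0.5]
width: 0.0438
[0.5567 0.0155 0.1789] [-0.42 -0.65 -0.54] [ 0.38  0.2  -0.32 -0.   -1.05 -1.87]
1211 [0.55670887 0.01377672 0.1075244 ] ((557.448486328125, 13.833457946777344), (29.728317260742188, 15.093939781188965), 5.094717025756836)
thumb_block 0.92 (322, 254) [0.5578 0.0139 0.09  ]
thumb_block 0.45 (111, 200) [ 0.5343 -0.1119  0.09  ]
contact_face 0.72 (381, 235) [0.5527 0.0543 0.052 ]
anvil_face 0.19 (60, 196) [ 0.5433 -0.1647  0.052 ]
rod_center 0.63 (439, 241) [0.5541 0.0951 0.052 ]
tool_block 0.78 (192, 240) [0.4189 0.2962 0.062 ]
tool_block 0.29 (393, 244) [ 0.5334 -0.1249  0.062 ]
pin_grip 0.73 (197, 196) [0.5526 0.3478 0.097 ]
pin_tip 0.45 (195, 241) [0.4944 0.3331 0.01  ]
tool_block 0.59 (185, 287) [0.4551 0.3386 0.062 ]
tool_block 0.27 (414, 217) [ 0.5497 -0.2894  0.062 ]
pin_grip 0.44 (179, 253) [0.5348 0.3415 0.097 ]
punch 0.45 (186, 293) [0.4632 0.3432 0.02  ]
punch 0.24 (357, 233) [ 0.5619 -0.1334  0.02  ]
```

View pics/w5c.png

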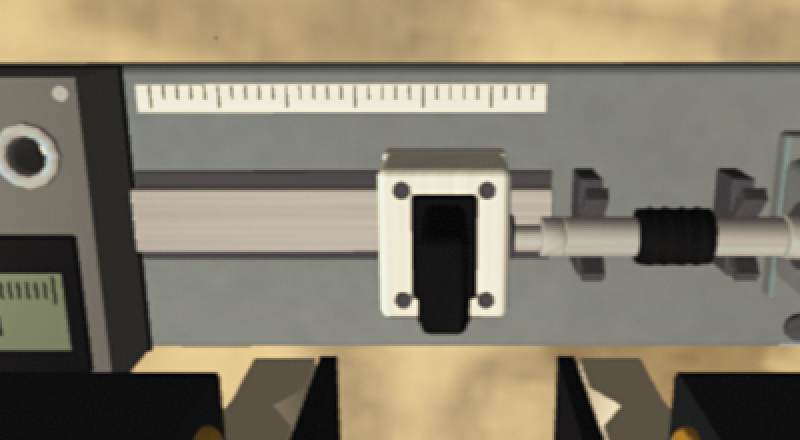

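The carriage stays put, with the contact about 7 mm in (limits 2–10) and the rod on the anvil. Next is the tool block.

```bash
python3 -m inch '0 0.5 0.6 0 0 0; 0 1 0.6 0 0 0; -0.1 1 0.6 0 0 0; -0.1 1 0.4 0 0 0; -0.1 1 0 0 0 0; -0.1 1 0 0 0 0; -0.1 1 0 0 0 0; -0.1 1 0 0 0 0; -0.1 1 0 0 0 0; 0 1 0 0 0 0; 0 1 0 0 0 0;0 0.4 0 0 0 0'; python3 -m inch '0 0 0 0 0 0;0 0 0 0 0 0'
python3 - <<'E'
from h import *
s=arm.get_state(); print(s["eef_pos"].round(4),s["force"].round(2),s["q"].round(2))
f=arm.grab_frame("wrist"); save(f,"w6")
pts(f,[("tool_block",.0),("pin_grip",.097),("pin_tip",.009),("punch",.02)])
P=cloud(f);z=f["range_z"];m=(z>0)&(abs(P[...,0]-.53)<.11)&(abs(P[...,1]-.345)<.08)
for lo,hi in [(.058,.0645),(.125,.133),(.09,.122)]:
    q=P[m&(P[...,2]>lo)&(P[...,2]<hi)];print(lo,len(q),q.mean(0).round(4),cv2.minAreaRect(q[:,:2].astype("f")*1000))
E
```

```text
t: 15.0
eef_pos: [0.5364, 0.3446, 0.2456]
ee_rot: [-2.409, 1.57, -2.326]
force: [-0.5, -0.2, -0.2]
width: 0.0439
t: 15.25
eef_pos: [0.5364, 0.3421, 0.246]
ee_rot: [-2.215, 1.57, -2.134]
force: [0.2, 0.4, 0.2]
width: 0.044
[0.5364 0.3421 0.246 ] [0.19 0.36 0.19] [ 0.87  0.28 -0.05  0.   -1.24 -2.36]
tool_block 0.57 (335, 171) [0.5048 0.3492 0.    ]
pin_grip 0.97 (323, 235) [0.5417 0.3414 0.097 ]
punch 0.9 (347, 138) [0.4731 0.3571 0.02  ]
0.058 7959 [0.5014 0.3497 0.0621] ((506.6749267578125, 349.1454772949219), (46.1165885925293, 130.40884399414062), 77.74845123291016)
0.125 244 [0.5391 0.3418 0.1287] ((539.4521484375, 341.8337097167969), (11.399629592895508, 10.821171760559082), 4.948379993438721)
0.09 766 [0.4885 0.352  0.1125] ((503.4992980957031, 350.7030944824219), (17.155122756958008, 78.71404266357422), 79.85218811035156)
```

View pics/w6.png

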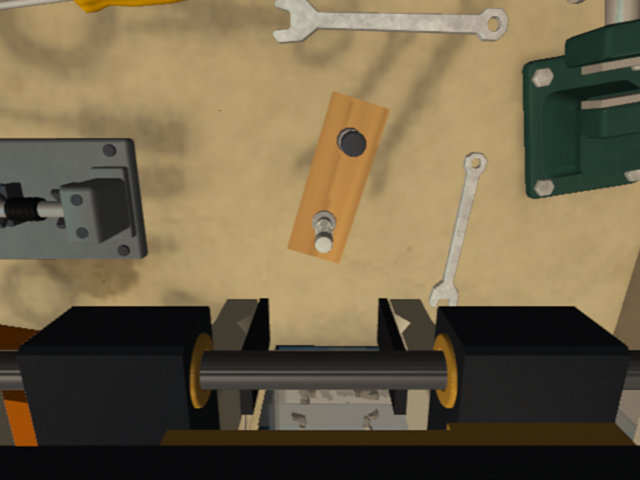

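The pin is silver at (323,243) in the picture and the punch dark at (352,142). The depth fit and the block geometry agree on the pin at (0.5397, 0.3418). I'll check clearance to the green fixture before descending.

```bash
python3 - <<'E'
from h import *
f=arm.grab_frame("wrist");P=cloud(f);z=f["range_z"]
m=(z>0)&(P[...,1]>.39)&(P[...,2]>.03);q=P[m]
for lo in np.arange(.03,.3,.03):
    k=q[(q[:,2]>lo)&(q[:,2]<lo+.03)]
    if len(k)>20: print(lo.round(2),len(k),np.percentile(k,1,axis=0).round(3),np.percentile(k,99,axis=0).round(3))
E
python3 -m inch '0.11 0 -0.9 0 0 0;0 0 -1 0 0 0;0 0 0 0 0 0;0 0 0 0 0 0'
```

```text
0.03 2716 [0.365 0.512 0.03 ] [0.642 0.659 0.06 ]
0.06 4793 [0.363 0.5   0.061] [0.483 0.578 0.089]
0.09 3941 [0.384 0.402 0.09 ] [0.706 0.55  0.103]
0.12 371 [0.629 0.39  0.128] [0.674 0.589 0.15 ]
0.15 982 [0.63 0.39 0.15] [0.643 0.567 0.178]
0.3 983 [0.494 0.39  0.313] [0.532 0.422 0.33 ]
t: 16.05
eef_pos: [0.5403, 0.3428, 0.1904]
ee_rot: [0.297, 1.569, 0.379]
force: [0.3, 0.2, 0.6]
width: 0.0438
```

```bash
python3 -m inch '0 0 -0.8 0 0 0;0 0 -0.9 0 0 0;0 0 -0.8 0 0 0;0 0 -0.6 0 0 0;0 0 -0.4 0 0 0;0 0 -0.18 0 0 0;0 0 0 0 0 0;0 0 0 0 0 0'; python3 -m inch '0 0 0 0 0 0;0 0 0 0 0 0;0 0 0 0 0 0;0 0 0 0 0 0;0 0 0 0 0 0;0 0 0 0 0 0' 0 30; python3 -m inch '0 0 0.2 0 0 0;0 0 0.5 0 0 0;0 0 0.8 0 0 0;0 0 1 0 0 0;0 0 1 0 0 0;0 0 0.5 0 0 0;0 0 0 0 0 0;0 0 0 0 0 0'
python3 - <<'E'
from h import *
f=arm.grab_frame("wrist"); save(f,"w7")
f=arm.grab_frame("scene"); save(f,"s7")
a=cv2.imread("pics/w7.png"); b=cv2.resize(cv2.imread("pics/s7.png")[110:290,130:430],(640,384))[:, :400]
cv2.imwrite("pics/m7.png",cv2.hconcat([a[96:480,120:520],b]))
E
```

```text
t: 17.05
eef_pos: [0.5401, 0.3429, 0.0794]
ee_rot: [0.625, 1.57, 0.707]
force: [0.1, -0.1, -0.5]
width: 0.0442
t: 17.8
eef_pos: [0.5397, 0.3426, 0.0787]
ee_rot: [0.431, 1.571, 0.513]
force: [0.2, 0.8, 0.4]
width: 0.0116
t: 18.8
eef_pos: [0.5391, 0.3422, 0.1975]
ee_rot: [-2.636, 1.569, -2.555]
force: [-0.7, -0.3, -0.7]
width: 0.0114
```

View pics/m7.png

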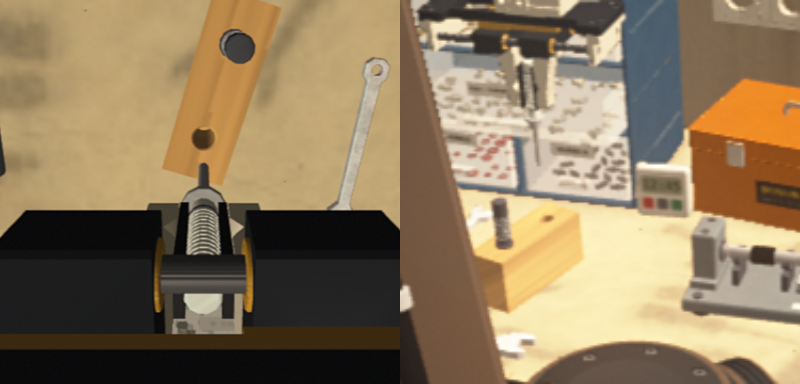

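The pin is held upright and the punch is still in its block. I'll carry the pin to a point above the collared hole.

```bash
python3 -m inch '0 -0.3 0.4 0 0 0;0 -0.7 0.4 0 0 0;0 -1 0 0 0 0;0 -1 0 0 0 0;0 -1 0 0 0 0;0 -1 0 0 0 0;0 -1 0 0 0 0;0 -1 0 0 0 0;0 -1 0 0 0 0;0 -1 0 0 0 0;0 -1 0 0 0 0;0 -1 0 0 0 0'; python3 -m inch '0 -1 0 0 0 0;0 -1 0 0 0 0;0 -1 0 0 0 0;0 -1 0 0 0 0;0 -0.45 0 0 0 0;0 -0.1 0 0 0 0;0 0 -0.6 0 0 0;0 0 -0.6 0 0 0;0 0 0 0 0 0;0 0 0 0 0 0'
cat > hole.py <<'E'
from h import *
import sys
n=sys.argv[1]
s=arm.get_state(); t=s["eef_pos"]; print(t.round(4),s["force"].round(2),s["q"].round(2)); tz=t[2]-.0697
f=arm.grab_frame("wrist"); save(f,n); print("tip z",round(tz,4))
pts(f,[("pin_tip",tz),("collar_hole",.063),("plain_hole",.06)])
P=cloud(f);z=f["range_z"];c=np.array([.539,-.1243])
m=(z>0)&(np.hypot(P[...,0]-c[0],P[...,1]-c[1])<.02)&(abs(P[...,2]-.063)<.0012)
q=P[m];print("collar pts",len(q)); 
if len(q)>10: print(cv2.minEnclosingCircle(q[:,:2].astype("f")*1000),cv2.fitEllipse(q[:,:2].astype("f")*1000))
K=f["mtx"];pc=np.linalg.inv(f["pose"])@np.r_[t[:2],tz,1]
print("tip expected px",K[0,0]*pc[0]/-pc[2]+K[0,2],K[1,2]+K[1,1]*pc[1]/pc[2])
E
python3 hole.py w8
python3 - <<'E'
import cv2
a=cv2.imread("pics/w8.png");cv2.imwrite("pics/w8c.png",cv2.resize(a[130:330,200:450],None,fx=3,fy=3,interpolation=3))
E
```

```text
t: 20.4
eef_pos: [0.5386, 0.0099, 0.2226]
ee_rot: [2.535, 1.571, 2.616]
force: [0.7, 0.4, -0.3]
width: 0.011
t: 21.65
eef_pos: [0.5401, -0.1236, 0.1874]
ee_rot: [-0.301, 1.57, -0.219]
force: [-0.1, -0.4, -0.1]
width: 0.0115
[ 0.5401 -0.1236  0.1874] [-0.07 -0.44 -0.13] [ 0.13  0.19 -0.31  0.   -1.07 -1.62]
tip z 0.1177
pin_tip 0.75 (320, 259) [ 0.5383 -0.1264  0.1177]
collar_hole 0.66 (323, 237) [ 0.5404 -0.1245  0.063 ]
collar_hole 0.23 (270, 237) [ 0.5431 -0.1612  0.063 ]
plain_hole 0.83 (273, 233) [ 0.5412 -0.1596  0.06  ]
collar pts 436
((540.6295776367188, -125.08057403564453), 18.27243423461914) ((539.0369873046875, -123.97087860107422), (18.513710021972656, 21.464679718017578), 155.6567840576172)
tip expected px 324.9423151154857 262.5801106851611
```

View pics/w8c.png

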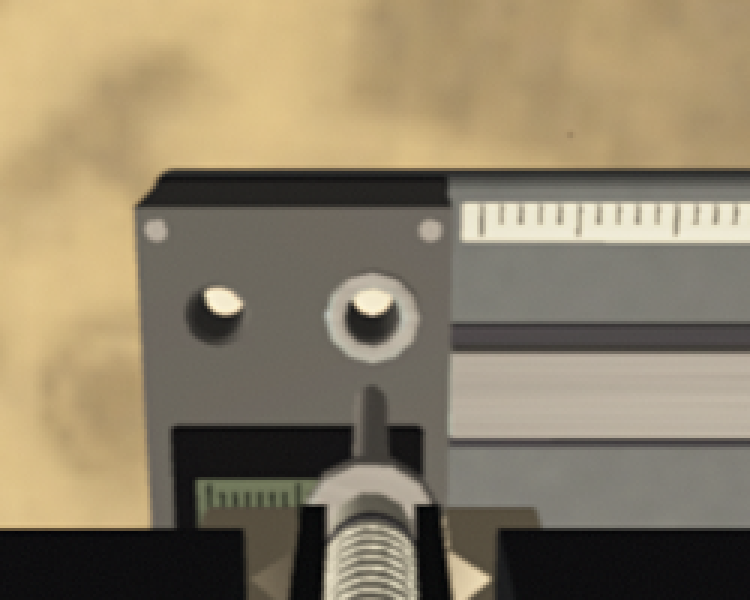

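In the crop the collar centre is at (372,317), so (324,235.7) in the full frame. The tip is at about (324,262), as predicted from the TCP. That puts them in line within about 1 mm, so I'll descend to just above the mouth and check again.

```bash
python3 -m inch '0 0 -0.5 0 0 0;0 0 -0.5 0 0 0;0 0 -0.5 0 0 0;0 0 0 0 0 0;0 0 0 0 0 0'; python3 hole.py w9
python3 - <<'E'
import cv2
a=cv2.imread("pics/w9.png");cv2.imwrite("pics/w9c.png",cv2.resize(a[180:330,230:420],None,fx=4,fy=4,interpolation=3))
E
```

```text
t: 22.48
eef_pos: [0.5399, -0.124, 0.1417]
ee_rot: [-2.168, 1.57, -2.086]
force: [0.3, -0.3, -0.4]
width: 0.0112
[ 0.5399 -0.124   0.1417] [ 0.25 -0.33 -0.35] [ 0.13  0.23 -0.37  0.   -0.96 -1.62]
tip z 0.072
pin_tip 0.73 (321, 262) [ 0.5399 -0.126   0.072 ]
collar_hole 0.85 (325, 258) [ 0.5401 -0.1237  0.063 ]
plain_hole 0.93 (261, 256) [ 0.5431 -0.1615  0.06  ]
collar pts 527
((538.5641479492188, -121.20630645751953), 18.81642723083496) ((539.1810913085938, -123.92601013183594), (18.115514755249023, 20.865440368652344), 83.92292785644531)
tip expected px 324.91993071618026 262.6376020704934
```

View pics/w9c.png

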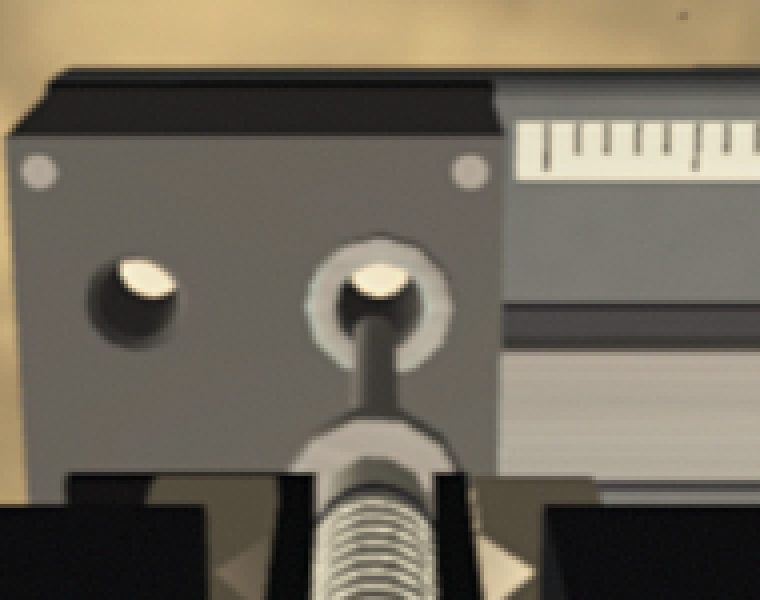

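The tip sits over the collar mouth, about 0.8 mm off in x. I'll correct that while descending into the hole.

```bash
python3 -m inch '-0.025 0.01 -0.15 0 0 0;0 0 -0.2 0 0 0;0 0 -0.2 0 0 0;0 0 -0.2 0 0 0;0 0 0 0 0 0;0 0 0 0 0 0' - 40; python3 -m inch '0 0 -0.15 0 0 0;0 0 -0.1 0 0 0;0 0 -0.05 0 0 0;0 0 -0.05 0 0 0;0 0 0 0 0 0;0 0 0 0 0 0'
```

```text
t: 23.42
eef_pos: [0.5391, -0.1236, 0.1192]
ee_rot: [-1.298, 1.571, -1.216]
force: [-0.1, 0.4, 0.2]
width: 0.0113
t: 24.18
eef_pos: [0.539, -0.1236, 0.1088]
ee_rot: [-0.132, 1.571, -0.05]
force: [-0.6, -0.1, 3.3]
width: 0.0113
```

It is in the hole and on the key. At about 3 mm pressed the force is 3.3 N, as expected from the spring. I'll press further in small steps.

```bash
python3 -m inch '0 0 -0.05 0 0 0;0 0 -0.05 0 0 0;0 0 0 0 0 0;0 0 0 0 0 0'; python3 -m inch '0 0 -0.03 0 0 0;0 0 0 0 0 0;0 0 0 0 0 0';python3 -m inch '0 0 -0.03 0 0 0;0 0 0 0 0 0;0 0 0 0 0 0'
```

```text
t: 24.68
eef_pos: [0.5391, -0.1236, 0.1058]
ee_rot: [-0.27, 1.571, -0.188]
force: [-0.7, 1.1, 3.6]
width: 0.0112
t: 25.05
eef_pos: [0.5391, -0.1236, 0.1048]
ee_rot: [-0.246, 1.571, -0.164]
force: [-0.5, 0.1, 4.9]
width: 0.0112
t: 25.42
eef_pos: [0.5392, -0.1237, 0.1044]
ee_rot: [-0.351, 1.57, -0.269]
force: [-1.9, 0.8, 8.4]
width: 0.0113
```

The force rose to 8.4 N, above the 5.5 N spring limit, so the key is on its stop. One last look before handing in.

```bash
python3 -m inch '0 0 0 0 0 0;0 0 0 0 0 0;0 0 0 0 0 0;0 0 0 0 0 0'
python3 - <<'E'
from h import *
f=arm.grab_frame("wrist");save(f,"w10")
pts(f,[("thumb_block",.09),("contact_face",.052),("anvil_face",.052),("rod_center",.052),("collar_hole",.063)])
g=arm.grab_frame("scene");save(g,"s10")
pts(g,[("contact_face",.052),("anvil_face",.052),("rod_center",.052)])
a=f["frame"][180:420,160:560,::-1];b=cv2.resize(g["frame"][180:280,260:427,::-1],(400,240),interpolation=3)
cv2.imwrite("pics/m10.png",cv2.vconcat([a,b]))
for _ in range(3): print(arm.get_state()["force"].round(1)); arm.grab_frame("top")
E
```

```text
t: 25.92
eef_pos: [0.5392, -0.1237, 0.1044]
ee_rot: [-0.346, 1.57, -0.264]
force: [-2.1, 0.8, 8.1]
width: 0.0113
thumb_block 0.74 (619, 364) [0.5585 0.0135 0.09  ]
collar_hole 0.97 (324, 284) [ 0.5408 -0.1239  0.063 ]
contact_face 0.59 (318, 231) [0.5552 0.0535 0.052 ]
anvil_face 0.8 (284, 230) [0.5348 0.1268 0.052 ]
rod_center 0.52 (300, 229) [0.5504 0.0938 0.052 ]
[-2.4  1.3  8.9]
[-2.4  1.2  7.6]
[-1.8  1.3  8.2]
```

View pics/m10.png

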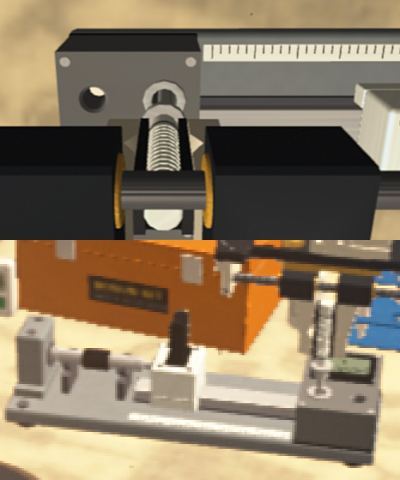

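The pin stands in the collared hole and the plain hole is free. The carriage is where I left it (y 0.0135), with the rod on the anvil. Handing in.

```bash
python3 -c "
from station import arm
print(arm.job_done())"
```

```text
the job is handed in; nothing more can be done
None
```

The datum is set and the job is handed in, with the gripper holding the pin and the key pressed. No verdict was reported.

- **Gauge:** I slid the carriage about 68 mm by its thumb block until the setting rod was on the anvil, then let go. The last checks put the thumb block at y ≈ 0.0135 m, unchanged since release.
- **Sprung contact:** It is about 6.5–7.5 mm in, a bit over half-way but inside the 2–10 mm limits. This comes from camera positions, and the estimates differed by 1–2 mm.
- **Key:** The pin went through the collared hole. At 3 mm pressed I read 3.3 N, as the spring should give, and then about 8 N, so the key is on its stop at about 7 mm. There was a sideways force of about 2 N at the end, so the tip may be touching the wall of the hole.
- **Other things:** The punch was still in its block after I lifted the pin. The plain hole was not touched. I did not measure the other things on the bench again at the end, and the arm did not go near them at low height.

The job took about 26 s of the 54 s allowed. The networks sometimes gave wrong positions: the anvil face came out 4 mm off from the scene camera compared with the wrist camera. I relied on the depth data and the wrist camera instead.

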